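# Set the candle slide of the candling stand under the bottle's neck

## Robot

A 6-joint arm with a two-finger parallel gripper is mounted at the origin on the work surface; the furniture and walls round the work are solid. World frame = base frame: x ahead of the robot, y to its left, z up, the work surface at z = 0. Lengths are in m, angles in rad, forces in N, time in s.
With the tool pointing down it reaches from about 0.425 to 0.95 m from the base axis. Payload 3.5 kg.
Tool frame: the origin (TCP) lies on the centre line of the jaws, within the pads' length; the fingertips stand 14 mm ahead of it and the grasp point (between the pads) lies 5 mm behind it (ctrl.tip_reach is the distance from the TCP to the fingertips, in m); z points along the fingers, y is the line along which they close (so a half turn about z gives the same grasp; the last joint's range is limited). The gripper opens to 85 mm and grips with 20 to 120 N. Pads are 22 mm wide; open, the fingers measure 114 mm over their backs; the gripper's body (76 mm by 85 mm) begins 54 mm behind the grasp point. The pads swing forward as they close: fully open they stand 13 mm farther back than shut.
Start: joints at [1.126, 0.286, 1.577, -0, 1.279, -0.15], TCP at [0.196, 0.646, 0.245] pointing down, gripper open.
Joint ranges: [-2.77, 2.77], [-0.9, 2.22], [0.21, 2.48], [-1.53, 4.67], [0.24, 2.81], [-2.84, 2.84]. Speed limits (rad/s): [2.79, 2.79, 3.14, 3.14, 3.14, 3.14].

## Interface

Orientations are given as a unit quaternion [x, y, z, w].
In Python, from plant import get_state, imaging, workorder, ctrl gives the robot as it stands. The module is installed in compiled form; this text tells all that it offers.
- The arm moves only by the shell command python3 -m jog 'ROWS' [FORCE]. ROWS is JSON, a list of rows, each a list of 7 numbers: the closure, from 0 (fully open) to 1 (shut), then the shift along the tool's x, y, z in mm, then the turn, a rotation vector about the tool's x, y, z in rad. In form: [[gripper, tx, ty, tz, ax, ay, az], ...]. A call has 1 to 12 rows; each row is the pose to reach, as a shift and turn from the pose commanded when the call began, along the tool's axes at that moment; what a row does not reach only later rows make up. A row lasts 1/10 s, in which the tool goes at most 50 mm and 8.59 degrees, less where a joint would pass 70% of its speed; a pose out of reach is approached as far as the arm can. A call with a gripper value outside its range is refused whole. The fingers move at their own pace and stop on an object; FORCE is the grip in N (left out, the last holds). Time passes only in rows, so rows that repeat a pose let the fingers close. It gives the time, the measured TCP pose, the force, the opening and the grip force at its end, in the units of the state.
- get_state(): the state, without advancing time (a new reading comes with each control period).
- imaging.read_camera(name): name is "scene" or "side" or "wrist"; returns a dict with "image" (384x512x3 uint8, blue, green, red), "fx", "fy", "cx", "cy" (pixels), "R" (3x3) and "t" (3): a world point X has camera coordinates R X + t; the wrist camera has in their place "tool_from_camera" (4x4, takes a point from camera to tool coordinates, whose origin is the TCP and whose axes are the flange's). Camera axes: x right, y down, z forward; pixel columns grow to the right and rows downward; lengths in m; the calibration is good to about 2 mm. A picture is of the moment at which its call begins: read the wrist's pose just before it. There is no depth.
- workorder.sign_off(): hands the job in; it is judged then, once.
The state is a dict: "time": time; "qpos": joint angles; "dq": joint speeds; "joint_efforts": joint torques, N m; "eef_pos": TCP position; "tcp_rot": TCP orientation; "contact_force": force on the tool from outside, world axes, zero at the start; "wrist_torque": the same for the moment, N m; "opening": opening from 0.0 (shut) to 1.0 (fully open); "finger_force": force on a finger pad.
Only numpy, scipy, OpenCV 4.12 (cv2) and the standard library are available. Lean on these libraries where they do the work, as an engineer would, in place of code of your own. Each camera call takes 0.05 s, during which the arm holds its last target. There are 200 camera calls.

## Task

Make the candling stand ready for looking at the deposit in the neck of the bottle that lies in its cradle: lift the knob of the candle slide out of its notch, bring the slide to the notch that puts its brass dish best under the middle of the bottle's neck, let the knob drop fully home there, and stand the candle upright in the dish. Do not knock the bottle or the flute, and leave the match box where it lies.

Things in the scene. Friction and masses are not known exactly. Their poses are not given: they have to be found in the camera images.
- stand: Fixed wooden plinth 20 mm high; origin on the counter, x to the back, y to its left end, z up; it spans x -112..48, y -190..185 mm. Two guide rods along y between end blocks 49 mm high at y 179 and -45. In front a steel rack with six notches 14 mm wide at y 140, 110, 80, 50, 20, -10 mm, round-topped teeth 15 mm high between them (tops 49 mm up). The slide's knob stands over the rack.
- slide (a joint): Candle slide's distance (m) from its leftmost notch, growing to the stand's right end (-y). Notches at 0, 0.03, 0.06, 0.09, 0.12, 0.15; it starts in notch 0 within 1 mm. It runs exactly along the stand's y with 2 N of friction and does not lift, only its knob does; with the knob down the rack blocks it.
- knob (a joint): Lift (m) of the knob straight up: 0 fully home in a notch, 0.024 at most. Lifted 0.015 or more, its 10 mm round-ended pin clears the teeth. Spring and weight pull it down with 4.5 N at 0, 6.5 N at 0.017. Let down within 7 mm of a notch's middle it slips home; half-way between notches it stays up on a tooth.
- knob_grip (a point): Middle of the slide's upright wooden knob, a grip 33 mm across and 37 mm long. The point is on its axis, 22 mm below its top and 25 mm above the brass sleeve (21 mm across) that guides its stem; when home, 103 mm above the counter. It is 90 mm in front (-x of the stand) of the dish's centre, at the same y. Axes are the stand's.
- dish (a point): Centre of the flat floor of the brass dish on the candle slide, 57 mm above the counter, on the line x = 0 of the stand. Floor 67 mm across; rim 10 mm above the floor, 82 mm across outside. It moves with the slide; its axes are the stand's.
- neck (a point): Point on the bottle's axis half-way along its neck, 305 mm above the counter. A capped green half bottle, 257 mm long, 69 across, is fixed in a cradle on the plinth's right half, along y over x = 0, neck to the left and 10 degrees down. The neck, 33 mm across, goes from the cap 36 mm left of the point to 35 mm right, where it widens. Always within 16 mm of some notch along y. Axes are the stand's.
- cradle: Fixed wooden cradle of the bottle, on the plinth's right half; origin on the plinth's top, 20 mm above the counter, axes the stand's, x = 0 on the stand. Foot 84 x 60 mm, column 46 x 24 mm; two V-shaped arms, 48 mm left and right of it, reach out to x -57 and +57 mm, 255 to 327 mm above the counter. The bottle's foot ends 90 mm to its right.
- full_bottle: Fixed foil-topped full bottle, 88 mm across, 334 mm tall, standing at the right-hand back. Origin under its centre.
- candle_mid (a point): Centre (half-way up) of the loose red pillar candle, 56 mm across, 114 mm tall, about 0.26 kg, standing on the counter at the right at the start. z is its axis, up.
- flute_a: Empty flute glass, 71 mm across, 220 mm tall, standing at the right-hand back. Origin under its foot's centre.
- match_box: Match box, 35 x 53 x 14 mm, lying on the counter in front of the stand. Origin under its centre.
Mind the look-alikes: they are no part of the job. There is more than one size of the part that bears candle_mid; the job needs the larger.

How it is judged:
At the end, for the whole second after the job is handed in: The knob is home in a notch (lifted under 4 mm), the dish's middle is under 26 mm, horizontally, from the middle of the bottle's neck, and the candle stands upright (within 0.08 rad) and at rest on the dish's floor, its axis within 10 mm of the dish's centre; the flute still stands (value of joint knob below 0.004 m and horizontal distance between dish and neck below 0.026 m and horizontal distance between candle_mid and dish below 0.01 m and z of candle_mid in the frame of dish between 0.052 and 0.062 m and angle between candle_mid's own z axis and vertical below 0.08 rad and linear speed of candle below 0.02 m/s and velocity of joint slide below 0.01 m/s and angle between flute_a's own z axis and vertical below 0.2 rad); the robot touches nothing.
It fails at once if the bottle is knocked (touched with more than 8 N) (contact force between bottle and anything else above 8 N).
It fails at once if the flute is knocked over or shoved more than 30 mm (angle between flute_a's own z axis and vertical above 0.3 rad or distance of flute_a from where it was at the start of the episode above 0.03 m).
It fails at once if the match box is shoved more than 30 mm (distance of match_box from where it was at the start of the episode above 0.03 m).
It also fails if it takes over 61 s, if anything falls off the work surface, if the arm or the gripper's body presses on something with over 40 N, if the wrist force passes 120 N, or if a joint passes its speed limit or range.

## Working session

There is one attempt and no reset: what is moved stays moved. The work goes in short steps, Python scripts to look and compute and a shell command to move; the robot and the scene stay as the last step left them, time stands still between calls to the robot, and variables do not carry over. Pictures are saved under pics/ and viewed, at most 10 in all, crops included, and the job is handed in when it is done.

```bash
mkdir -p pics
python3 - <<'E'
from plant import get_state, imaging, ctrl
import cv2,json,numpy as np
s=get_state();print(s)
for n in ["scene","side"]:
    d=imaging.read_camera(n);cv2.imwrite(f"pics/{n}0.png",cv2.resize(d["image"],(800,600),interpolation=cv2.INTER_CUBIC))
    cv2.imwrite(f"pics/raw_{n}0.png",d["image"])
    c={k:np.array(v).tolist() for k,v in d.items() if k!="image"};json.dump(c,open(f"cal_{n}.json","w"));print(n,c)
d=imaging.read_camera("wrist");print(d["tool_from_camera"],d["fx"],d["fy"],d["cx"],d["cy"]);cv2.imwrite("pics/wrist0.png",d["image"])
E
```

```text
{'time': 0.0, 'qpos': array([ 1.12597251e+00,  2.87173908e-01,  1.57818968e+00, -6.11097656e-06,
        1.27857182e+00, -1.49996201e-01]), 'dq': array([-0.00117281,  0.00040155, -0.00083196,  0.0013061 , -0.00019173,
        0.00041841]), 'joint_efforts': array([ 7.05223320e-04, -4.05978942e+01, -2.92626214e+01, -6.02118325e-05,
        5.80104446e-03,  3.75346133e-06]), 'eef_pos': array([0.19583738, 0.64531518, 0.24393477]), 'tcp_rot': array([ 1.46879510e-01,  9.89153698e-01, -1.12081098e-03, -3.40470118e-04]), 'contact_force': array([ 0.43236534,  0.28919806, -0.28003162]), 'wrist_torque': array([0.0137233 , 0.02276044, 0.04903841]), 'finger_force': 0.0, 'opening': 0.9988492826742428}
scene {'fx': 453.45297296545834, 'fy': 453.45297296545834, 'cx': 256.1513602527492, 'cy': 202.79344672489458, 'R': [[0.21142141704917547, 0.9773947934149532, -0.0006342067956436514], [0.6721320428926911, -0.1458607051752966, -0.7259222903332441], [-0.7096051728460102, 0.15304924858066504, -0.6877764361906255]], 't': [0.05169903221815689, -0.1867304589994255, 1.8273639694821857]}
side {'fx': 390.16043472992516, 'fy': 390.16043472992516, 'cx': 247.0159197492854, 'cy': 189.44299251236976, 'R': [[0.8176521562335782, -0.5756891070256139, -0.005196485219010494], [-0.2593271055787219, -0.36023408420914, -0.896091991307904], [0.513998447194875, 0.7340391383475772, -0.44383796554058325]], 't': [-0.46039712944439043, 0.24474557227147453, 1.0424538513068209]}
[[-5.60601402e-04 -9.49994144e-01 -3.12267212e-01  7.87090051e-02]
 [ 9.99999840e-01 -5.09565638e-04 -2.45036741e-04  7.14433105e-04]
 [ 7.36628282e-05 -3.12267299e-01  9.49994278e-01 -1.28726250e-01]
 [ 0.00000000e+00  0.00000000e+00  0.00000000e+00  1.00000000e+00]] 310.2770398089869 310.2770398089869 253.30751083092002 190.23826194418328
```

View pics/scene0.png

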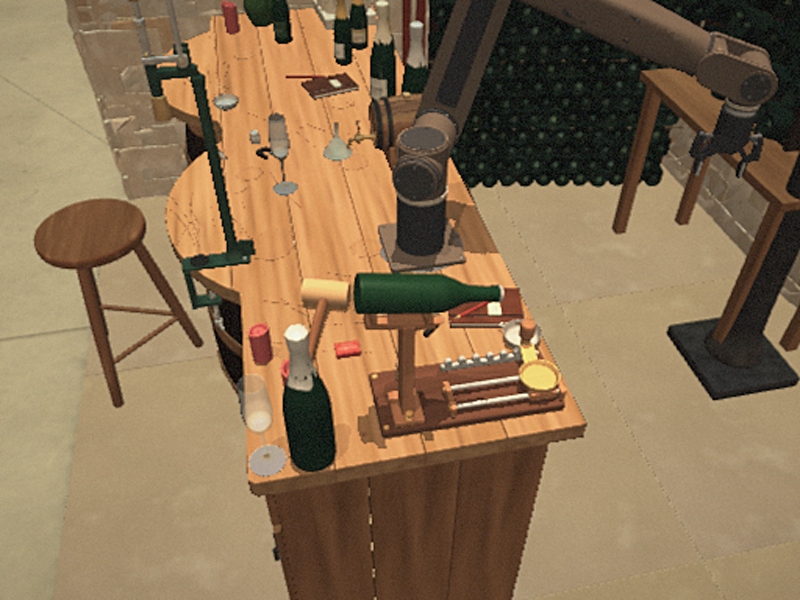

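View pics/side0.png

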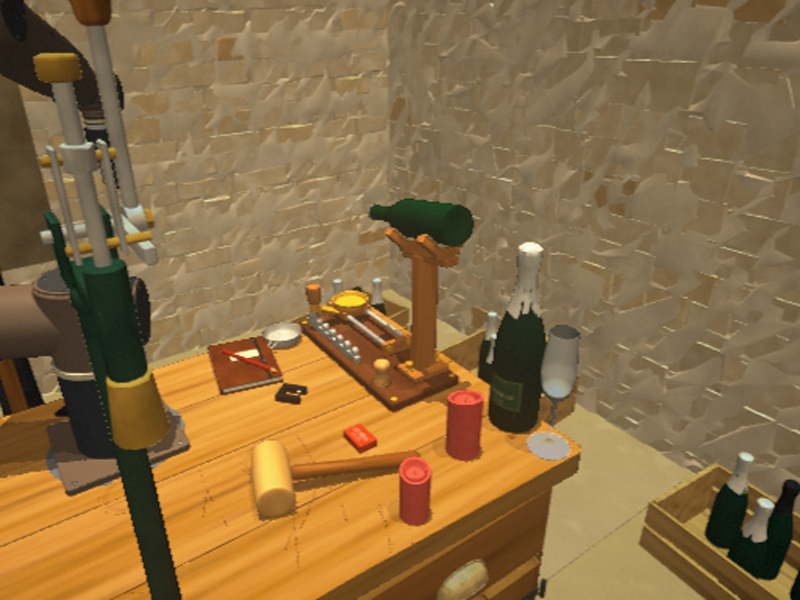

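Scene: the stand lies at (375–565, 350–435), the bottle at (355–505, 290) and the knob at (527,328). Side: the larger candle is at (464,425), the smaller one at (415,490) and the match box at (360,438). Next I'll take enlarged crops.

Run:
```python
import cv2
a=cv2.imread("pics/raw_scene0.png")[165:300,195:375];cv2.imwrite("pics/c1.png",cv2.resize(a,None,fx=4.4,fy=4.4,interpolation=cv2.INTER_CUBIC))
a=cv2.imread("pics/raw_side0.png")[120:300,185:385];cv2.imwrite("pics/c2.png",cv2.resize(a,None,fx=3.33333,fy=3.33333,interpolation=cv2.INTER_CUBIC))
```

```text
(no output)
```

View pics/c1.png

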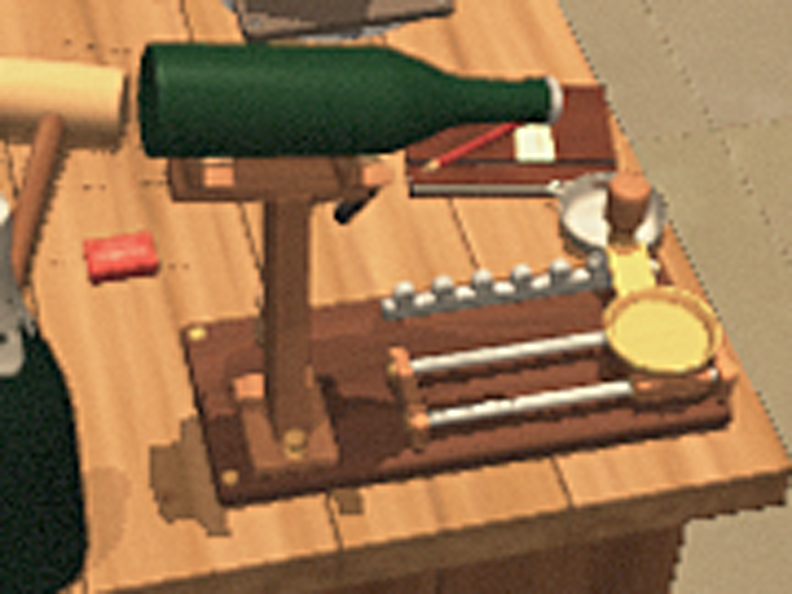

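View pics/c2.png

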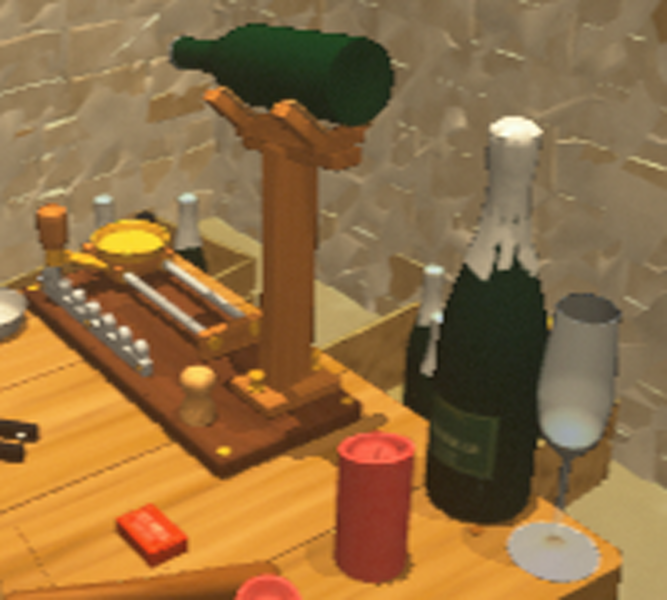

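```bash
cat > geo.py <<'E'
import json,numpy as np
from scipy.optimize import least_squares
C={n:json.load(open(f"cal_{n}.json")) for n in("scene","side")}
def proj(n,X):
    c=C[n];p=np.array(c["R"])@X+np.array(c["t"]);return np.array([c["fx"]*p[0]/p[2]+c["cx"],c["fy"]*p[1]/p[2]+c["cy"]])
def px(n,u,v):
    s,o=(4.4,(195,165)) if n=="scene" else (10/3,(185,120))
    return (np.array([u,v])+.5)/s-.5+o
E
python3 - <<'E'
from geo import *
# params: X,Y,yaw, yn ; mm in stand
obs=[("scene",186,327,(-112,-190,20)),("scene",221,491,(48,-190,20)),("scene",733,405,(48,185,20)),
("scene",663,331,(0,140,67)),("scene",630,182,(-90,140,125)),("scene",556,99,(0,35.5,298.7,1)),("scene",148,100,(0,-217.6,343,1)),
("side",220,468,(-112,-190,20)),("side",360,402,(48,-190,20)),("side",25,287,(-112,185,20)),
("side",131,242,(0,140,67)),("side",52,211,(-90,140,125)),("side",177,51,(0,35.5,298.7,1)),("side",364,80,(0,-217.6,343,1))]
def w(p,q):
    y=q[1]/1e3+(p[3] if len(q)>3 else 0);x=q[0]/1e3;c,s=np.cos(p[2]),np.sin(p[2])
    return np.array([p[0]+c*x-s*y,p[1]+s*x+c*y,q[2]/1e3])
f=lambda p:np.concatenate([proj(n,w(p,q))-px(n,u,v) for n,u,v,q in obs])
r=least_squares(f,[.75,.2,0,0],loss="soft_l1");print(r.x);print(np.c_[[o[:3]for o in obs],f(r.x).reshape(-1,2).round(1)])
p=r.x
for k,q in dict(knob=(-90,140,103),dish=(0,140,57),neck=(0,0,305,1),foot=(0,-217.6,343,1)).items(): print(k,w(p,q))
print("notch slide needed",.14-p[3])
def tri(*o):
    X=least_squares(lambda P:np.concatenate([proj(n,np.array([P[0],P[1],z]))-px(n,u,v) for n,u,v,z in o]),[.7,0]);return X.x,X.fun.round(1)
print("candle",tri(("side",375,449,.114)),tri(("side",374,508,.057)),tri(("side",372,561,0)))
print("match",tri(("side",152,530,.01),("scene",121,255,.01)))
print("flute",tri(("side",555,552,0.002)))
print("fullb",tri(("side",516,130,.334)))
E
```

```text
[ 0.53983745 -0.02639047 -0.01546483  0.00189268]
[['scene' '186' '327' '-1.7' '-0.7']
 ['scene' '221' '491' '-0.9' '0.8']
 ['scene' '733' '405' '0.7' '1.4']
 ['scene' '663' '331' '-0.2' '-1.0']
 ['scene' '630' '182' '0.2' '-0.2']
 ['scene' '556' '99' '-0.3' '0.3']
 ['scene' '148' '100' '0.2' '0.1']
 ['side' '220' '468' '0.1' '-1.5']
 ['side' '360' '402' '1.8' '0.1']
 ['side' '25' '287' '-2.2' '0.0']
 ['side' '131' '242' '-0.5' '-1.9']
 ['side' '52' '211' '-0.4' '-1.3']
 ['side' '177' '51' '0.6' '-0.0']
 ['side' '364' '80' '-1.1' '0.6']]
knob [0.4520132  0.11498457 0.103     ]
dish [0.54200244 0.11359279 0.057     ]
neck [ 0.53986672 -0.02449802  0.305     ]
foot [ 0.5365017 -0.242072   0.343    ]
notch slide needed 0.13810732153132427
candle (array([ 0.4528717, -0.3702307]), array([0., 0.])) (array([ 0.4572939 , -0.36855313]), array([0., 0.])) (array([ 0.46308916, -0.36410011]), array([0., 0.]))
match (array([ 0.33683194, -0.2440538 ]), array([-0.1,  0.1,  0.1,  0.2]))
flute (array([ 0.58504084, -0.44103162]), array([0., 0.]))
fullb (array([ 0.57636074, -0.3640721 ]), array([0., 0.]))
```

```bash
cat >> geo.py <<'E'
from scipy.spatial.transform import Rotation as Ro
R0=Ro.from_quat([0,1,0,0])  # tool down, x=-X, y=+Y
def ori(yaw=0,lean=0):  # lean>0: wrist leans back to -X
    return Ro.from_euler("z",yaw)*Ro.from_euler("y",-lean)*R0
def plan(p,R=None,s=None):
    from plant import get_state
    s=s or get_state();r=Ro.from_quat(s["tcp_rot"]);R=R or r
    print("t",round(s["time"],2),"pos",s["eef_pos"].round(4),"-> shift",(r.inv().apply(np.array(p)-s["eef_pos"])*1e3).round(1),"turn",(r.inv()*R).as_rotvec().round(3))
E
python3 - <<'E'
from geo import *
yaw=-0.0155
for p in [(.25,.55,.5),(.45,.25,.5),(.5,0,.5),(.46,-.37,.45),(.40,-.37,.30)]: plan(p,ori(yaw))
E
```

```text
t 0.15 pos [0.1959 0.6454 0.2442] -> shift [ -79.5  -76.1 -255.7] turn [-0.002 -0.001 -0.279]
t 0.15 pos [0.1959 0.6454 0.2442] -> shift [-358.  -305.  -255.3] turn [-0.002 -0.001 -0.279]
t 0.15 pos [0.1959 0.6454 0.2442] -> shift [-478.5 -529.7 -254.9] turn [-0.002 -0.001 -0.279]
t 0.15 pos [0.1959 0.6454 0.2442] -> shift [-547.7 -895.3 -204.2] turn [-0.002 -0.001 -0.279]
t 0.15 pos [0.1959 0.6454 0.2442] -> shift [-490.3 -912.4  -54.2] turn [-0.002 -0.001 -0.279]
```

```bash
python3 -m jog '[[0,-20,-20,-50,0,0,0],[0,-35,-35,-100,0,0,0],[0,-50,-50,-150,0,0,-0.1],[0,-65,-65,-200,0,0,-0.2],[0,-80,-76,-250,0,0,-0.279],[0,-110,-105,-256,0,0,-0.279],[0,-150,-135,-256,0,0,-0.279],[0,-185,-165,-256,0,0,-0.279],[0,-225,-195,-256,0,0,-0.279],[0,-260,-225,-256,0,0,-0.279],[0,-300,-255,-256,0,0,-0.279],[0,-358,-305,-256,0,0,-0.279]]'
python3 - <<'E'
from geo import *
for p in [(.5,0,.5),(.46,-.37,.45),(.40,-.37,.30)]: plan(p,ori(-.0155))
E
```

```text
time: 1.35
eef_pos: [0.4365, 0.2707, 0.501]
tcp_rot: [0.008, 1.0, -0.0, -0.0]
contact_force: [0.8, -0.6, 0.0]
opening: 1.002
finger_force: 0.0
t 1.35 pos [0.4365 0.2707 0.501 ] -> shift [ -67.7 -269.7    0.9] turn [-0. -0. -0.]
t 1.35 pos [0.4365 0.2707 0.501 ] -> shift [ -33.5 -640.2   51. ] turn [-0. -0. -0.]
t 1.35 pos [0.4365 0.2707 0.501 ] -> shift [  26.5 -641.2  201. ] turn [-0. -0. -0.]
```

```bash
python3 -m jog '[[0,-10,-50,0,0,0,0],[0,-22,-98,0,0,0,0],[0,-35,-145,0,0,0,0],[0,-48,-190,0,0,0,0],[0,-60,-238,0,0,0,0],[0,-60,-287,0,0,0,0],[0,-55,-336,0,0,0,0],[0,-50,-385,0,0,0,0],[0,-45,-434,0,0,0,0],[0,-40,-482,0,0,0,0],[0,-34,-531,0,0,0,0],[0,-20,-578,0,0,0,0]]'; python3 -m jog '[[0,5,-40,40,0,0,0],[0,20,-60,80,0,0,0],[0,45,-60,120,0,0,0],[0,50,-60,160,0,0,0],[0,50,-60,190,0,0,0],[0,50,-60,190,0,0,0],[0,50,-60,190,0,0,0]]'
python3 - <<'E'
from geo import *
from plant import get_state,imaging
import cv2
s=get_state();d=imaging.read_camera("wrist");cv2.imwrite("pics/w1.png",cv2.resize(d["image"],(800,600)))
plan((.458,-.368,.2),ori(-.0155),s)
T=np.array(d["tool_from_camera"]);r=Ro.from_quat(s["tcp_rot"]).as_matrix()
W=np.eye(4);W[:3,:3]=r;W[:3,3]=s["eef_pos"];W=W@T
json.dump(dict(W=W.tolist(),fx=d["fx"],cx=d["cx"],cy=d["cy"]),open("w1.json","w"))
E
```

```text
time: 2.55
eef_pos: [0.4462, -0.3078, 0.5005]
tcp_rot: [0.008, 1.0, 0.0, -0.0]
contact_force: [0.6, -0.6, -1.2]
opening: 0.997
finger_force: 0.0
time: 3.25
eef_pos: [0.3958, -0.365, 0.3116]
tcp_rot: [0.008, 1.0, 0.0, -0.0]
contact_force: [-0.0, 0.7, -0.3]
opening: 1.002
finger_force: 0.0
t 3.25 pos [ 0.3958 -0.365   0.3116] -> shift [-62.3  -2.1 111.6] turn [ 0. -0. -0.]
```

View pics/w1.png

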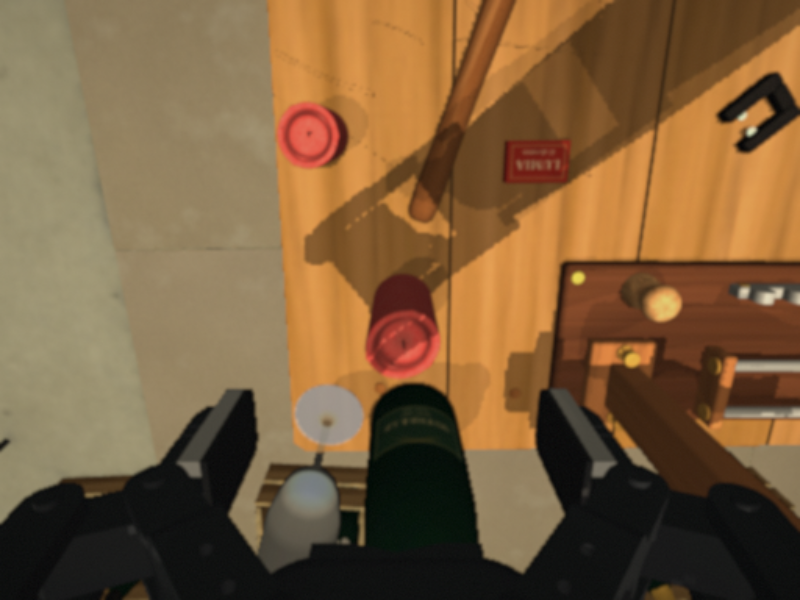

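Wrist view: the candle's top is centred at (403,344), the flute foot at (329,414), and the match box at (538,160).

Run:
```python
from geo import *
d=json.load(open("w1.json"));W=np.array(d["W"])
def hit(u,v,z):
    u,v=(u+.5)*.64-.5,(v+.5)*.64-.5
    r=W[:3,:3]@[(u-d["cx"])/d["fx"],(v-d["cy"])/d["fx"],1];return (W[:3,3]+r*(z-W[2,3])/r[2])[:2].round(4)
c=hit(403,344,.114);print(c,hit(329,414,.002),"diam",hit(366,344,.114),hit(440,344,.114),"match",hit(538,157,.014),"plinth FR",hit(562,263,.02))
plan((*c,.2),ori(-.0155));plan((*c,.078),ori(-.0155))
```

```text
[ 0.4603 -0.3607] [ 0.5867 -0.4372] diam [ 0.4598 -0.3878] [ 0.4607 -0.3336] match [ 0.3342 -0.2437] plinth FR [ 0.4253 -0.2172]
t 3.3 pos [ 0.3963 -0.3656  0.3134] -> shift [-63.7   6.1 113.5] turn [-0.002  0.002 -0.   ]
t 3.3 pos [ 0.3963 -0.3656  0.3134] -> shift [-63.5   6.4 235.5] turn [-0.002  0.002 -0.   ]
```

```bash
python3 -m jog '[[0,-30,2,40,0,0,0],[0,-63,4,80,0,0,0],[0,-63,4,110,0,0,0],[0,-63,4,140,0,0,0],[0,-63,4,170,0,0,0],[0,-63,4,200,0,0,0],[0,-63,4,220,0,0,0],[0,-63,4,228,0,0,0],[0,-63,4,228,0,0,0],[0,-63,4,228,0,0,0]]' && python3 -m jog '[[0.6,0,0,0,0,0,0],[0.6,0,0,0,0,0,0],[0.6,0,0,0,0,0,0],[0.6,0,0,0,0,0,0],[0.6,0,0,0,0,0,0],[0.6,0,0,0,0,0,0]]' 30
```

```text
time: 4.3
eef_pos: [0.4601, -0.3632, 0.0856]
tcp_rot: [0.008, 1.0, -0.001, 0.001]
contact_force: [-0.6, -0.8, -0.4]
opening: 1.002
finger_force: 0.0
time: 4.9
eef_pos: [0.4596, -0.3623, 0.0849]
tcp_rot: [0.008, 1.0, -0.0, 0.001]
contact_force: [-0.7, 2.6, 6.5]
opening: 0.655
finger_force: 31.4
```

```bash
python3 -m jog '[[0.6,0,0,-20,0,0,0],[0.6,0,0,-60,0,0,0],[0.6,0,0,-110,0,0,0],[0.6,0,0,-160,0,0,0],[0.6,0,0,-210,0,0,0],[0.6,0,0,-260,0,0,0],[0.6,0,0,-310,0,0,0],[0.6,0,0,-360,0,0,0],[0.6,0,0,-400,0,0,0],[0.6,0,0,-430,0,0,0],[0.6,0,20,-430,0,0,0],[0.6,0,55,-430,0,0,0]]' && python3 -m jog '[[0.6,0,40,0,0,0,0],[0.6,0,85,0,0,0,0],[0.6,0,130,0,0,0,0],[0.6,0,175,0,0,0,0],[0.6,0,220,0,0,0,0],[0.6,0,265,0,0,0,0],[0.6,0,310,0,0,0,0],[0.6,0,350,0,0,0,0],[0.6,0,390,20,0,0,0],[0.6,0,415,60,0,0,0],[0.6,0,420,100,0,0,0],[0.6,0,420,110,0,0,0]]' && python3 -m jog '[[0.6,0,0,0,0,0,0],[0.6,0,0,0,0,0,0]]'
python3 - <<'E'
from geo import *
from plant import get_state,imaging
import cv2
s=get_state();d=imaging.read_camera("wrist");cv2.imwrite("pics/w2.png",cv2.resize(d["image"],(800,600)))
plan((.542,.1136,.25),ori(-.0155),s)
T=np.array(d["tool_from_camera"]);W=np.eye(4);W[:3,:3]=Ro.from_quat(s["tcp_rot"]).as_matrix();W[:3,3]=s["eef_pos"];W=W@T
json.dump(dict(W=W.tolist(),fx=d["fx"],cx=d["cx"],cy=d["cy"]),open("w2.json","w"))
E
```

```text
time: 6.1
eef_pos: [0.4594, -0.3073, 0.5113]
tcp_rot: [0.009, 1.0, 0.001, -0.001]
contact_force: [1.0, 0.3, -3.7]
opening: 0.653
finger_force: 33.4
time: 7.3
eef_pos: [0.4629, 0.1145, 0.3946]
tcp_rot: [0.006, 1.0, -0.0, -0.007]
contact_force: [-0.3, -0.4, -2.9]
opening: 0.651
finger_force: 33.5
time: 7.5
eef_pos: [0.4665, 0.1125, 0.4047]
tcp_rot: [0.008, 1.0, -0.0, 0.001]
contact_force: [0.8, 0.6, -1.1]
opening: 0.654
finger_force: 33.5
t 7.5 pos [0.4665 0.1125 0.4047] -> shift [-75.2   2.3 154.8] turn [-0.     0.002 -0.001]
```

View pics/w2.png

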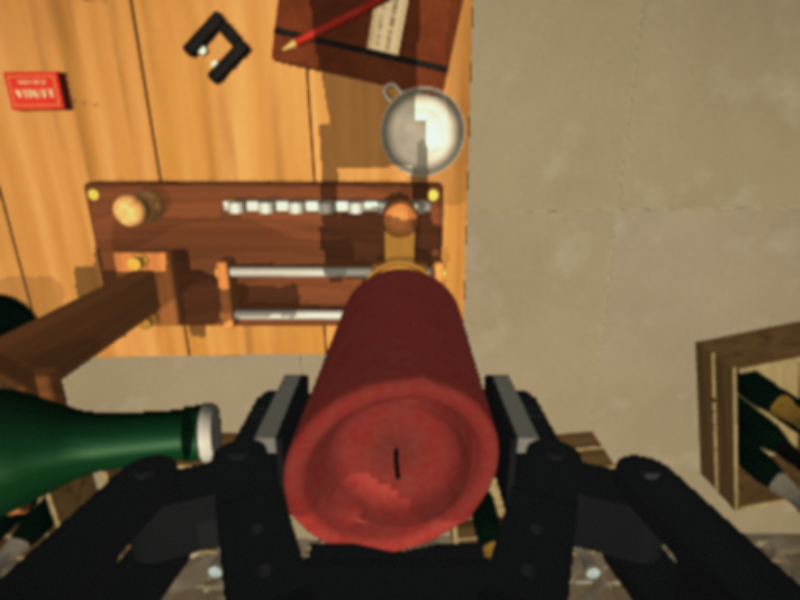

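Wrist view: the knob's top is at about (400,220), the plinth's front corners at (88,184) and (441,184), and the cap end at (210,432). The candle is held square, its top centred at (393,463).

Run:
```python
from geo import *
d=json.load(open("w2.json"));W=np.array(d["W"])
def hit(u,v,z):
    u,v=(u+.5)*.64-.5,(v+.5)*.64-.5
    r=W[:3,:3]@[(u-d["cx"])/d["fx"],(v-d["cy"])/d["fx"],1];return (W[:3,3]+r*(z-W[2,3])/r[2])[:2].round(4)
def back(X):
    p=np.linalg.inv(W)@[*X,1];return ((np.array([d["fx"]*p[0]/p[2]+d["cx"],d["fx"]*p[1]/p[2]+d["cy"]])+.5)/.64-.5).round(0)
def st(x,y,z): 
    c,s=np.cos(-.0155),np.sin(-.0155);return (.5398+c*x-s*y,-.0264+s*x+c*y,z)
print("FR",hit(88,184,.02),st(-.112,-.19,.02),back(st(-.112,-.19,.02)))
print("FL",hit(441,184,.02),st(-.112,.185,.02),back(st(-.112,.185,.02)))
print("knobtop",hit(400,220,.125),st(-.09,.14,.125),back(st(-.09,.14,.125)))
print("cap",hit(210,432,.2987),st(0,.0374,.2987))
print("candle top in tool",back(W[:3,3]*0+[.4665,.1125,.4335]),hit(393,463,.4335))
```

```text
FR [ 0.4283 -0.2057] (np.float64(0.42486857165193365), np.float64(-0.21464124621844516), 0.02) [ 79. 181.]
FL [0.4345 0.1597] (np.float64(0.43068083891254194), np.float64(0.16031370780842358), 0.02) [442. 180.]
knobtop [0.454  0.1162] (np.float64(0.45198072414417856), np.float64(0.11497812697924366), 0.125) [399. 218.]
cap [0.543 0.007] (np.float64(0.5403796767881246), np.float64(0.010995507414946377), 0.2987)
candle top in tool [395. 474.] [0.4633 0.1122]
```

```bash
python3 -m jog '[[0.6,-35,1,0,0,0,0],[0.6,-65,3,20,0,0,0],[0.6,-77,3,60,0,0,0],[0.6,-77,3,100,0,0,0],[0.6,-77,3,135,0,0,0],[0.6,-77,3,170,0,0,0],[0.6,-77,3,200,0,0,0],[0.6,-77,3,225,0,0,0],[0.6,-77,3,240,0,0,0],[0.6,-77,3,247,0,0,0],[0.6,-77,3,247,0,0,0],[0.6,-77,3,247,0,0,0]]'
python3 - <<'E'
from geo import *
from plant import imaging
import cv2
plan((.544,.1143,.142),ori(-.0155))
a=imaging.read_camera("side")["image"][160:230,185:265];b=imaging.read_camera("scene")["image"][195:265,310:390]
cv2.imwrite("pics/p3.png",np.hstack([cv2.resize(i,(400,350),interpolation=cv2.INTER_CUBIC) for i in(a,b)]))
E
```

```text
time: 8.75
eef_pos: [0.5447, 0.1147, 0.1582]
tcp_rot: [0.008, 1.0, 0.0, 0.002]
contact_force: [-0.3, 0.7, -1.5]
opening: 0.648
finger_force: 32.5
t 8.75 pos [0.5447 0.1147 0.1582] -> shift [ 0.7 -0.4 16.2] turn [ 0.     0.003 -0.001]
```

View pics/p3.png

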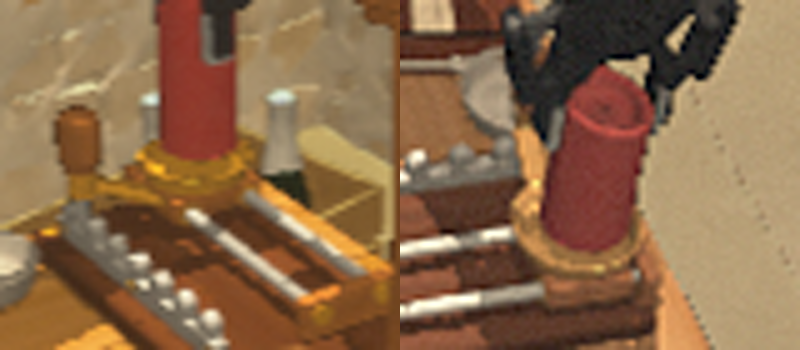

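Run:
```python
from geo import *
import cv2
from plant import imaging
def sh(n,X):
    o=(185,160) if n=="side" else (310,195)
    q=(proj(n,np.array(X))-o+.5)*5-.5; return (q+([0,0] if n=="side" else [400,0])).round(0)
for n in("side","scene"):
    print(n,"dish rim",sh(n,(.543,.1143,.067)),"candle bot",sh(n,(.5447,.1147,.073)),"top",sh(n,(.5447,.1147,.187)))
    im=imaging.read_camera(n)["image"]
    h=cv2.cvtColor(im,cv2.COLOR_BGR2HSV).astype(int)
    m=((h[...,0]<5)|(h[...,0]>172))&(h[...,1]>120)&(h[...,2]>50)
    x0,y0=(185,160) if n=="side" else (310,195)
    for y in range(y0,y0+60,4):
        xs=np.where(m[y,x0+20:x0+80])[0]
        if len(xs)>5: print(y,xs[0]+x0+20,xs[-1]+x0+20,end=" ; ")
    # dish brass extents
    b=(h[...,0]>14)&(h[...,0]<30)&(h[...,1]>130)&(h[...,2]>60)
    print()
    c=C[n]
    for X in [(.543,.1143,.067)]:
        a=np.linspace(0,2*np.pi,73);P=np.array([proj(n,np.array(X)+.041*np.array([np.cos(t),np.sin(t),0])) for t in a]);print("rim ext",P.min(0).round(1),P.max(0).round(1))
        P=np.array([proj(n,np.array([.5447,.1147,.073])+.028*np.array([np.cos(t),np.sin(t),0])) for t in a]);print("candle bot ext",P.min(0).round(1),P.max(0).round(1))
```

```text
side dish rim [195. 153.] candle bot [196. 145.] top [191.  -6.]
160 217 224 ; 164 216 224 ; 168 217 224 ; 172 219 231 ; 176 219 231 ; 180 217 231 ; 184 218 231 ; 188 218 230 ; 
rim ext [211.9 185.2] [235.2 195.5]
candle bot ext [215.9 185.1] [231.8 192.1]
scene dish rim [579. 222.] candle bot [582. 218.] top [608.  87.]
211 347 355 ; 215 343 359 ; 219 343 359 ; 223 342 358 ; 227 340 357 ; 231 339 356 ; 235 339 356 ; 239 339 355 ; 243 342 353 ; 
rim ext [332.1 229.4] [358.7 249. ]
candle bot ext [336.9 231.5] [355.1 244.9]
```

```bash
python3 -m jog '[[0.6,1,-1,3,0,0,0],[0.6,1,-2,6,0,0,0],[0.6,1,-2,8,0,0,0],[0.6,1,-2,10,0,0,0],[0.6,1,-2,12,0,0,0],[0.6,1,-2,12,0,0,0],[0.6,1,-2,12,0,0,0]]'
```

```text
time: 9.65
eef_pos: [0.5423, 0.1128, 0.1442]
tcp_rot: [0.008, 1.0, -0.0, -0.0]
contact_force: [0.0, 0.4, -2.9]
opening: 0.649
finger_force: 32.5
```

```bash
python3 -m jog '[[0.6,0,0,1,0,0,0],[0.6,0,0,2,0,0,0],[0.6,0,0,3,0,0,0],[0.6,0,0,3,0,0,0],[0.6,0,0,3,0,0,0]]'
```

```text
time: 10.15
eef_pos: [0.5426, 0.1128, 0.142]
tcp_rot: [0.008, 1.0, 0.0, 0.0]
contact_force: [-1.4, 1.0, 2.0]
opening: 0.653
finger_force: 32.7
```

Contact came at exactly the floor height, so I'll release and rise.

```bash
python3 -m jog '[[0.4,0,0,0,0,0,0],[0.2,0,0,0,0,0,0],[0,0,0,0,0,0,0],[0,0,0,0,0,0,0],[0,0,0,0,0,0,0],[0,0,0,-15,0,0,0],[0,0,0,-40,0,0,0],[0,0,0,-80,0,0,0],[0,0,0,-120,0,0,0],[0,0,0,-160,0,0,0]]'
python3 - <<'E'
from geo import *
plan((.453,.115,.3),ori(-.0155,.3))
plan((.453,.115,.101),ori(-.0155,.3))
E
```

```text
time: 11.15
eef_pos: [0.5421, 0.1128, 0.3042]
tcp_rot: [0.008, 1.0, 0.0, 0.001]
contact_force: [1.1, -0.5, -0.1]
opening: 1.006
finger_force: 0.0
t 11.15 pos [0.5421 0.1128 0.3042] -> shift [89.2  0.8  4.1] turn [ 0.    -0.299 -0.   ]
t 11.15 pos [0.5421 0.1128 0.3042] -> shift [ 89.4   0.8 203.1] turn [ 0.    -0.299 -0.   ]
```

```bash
python3 -m jog '[[0,40,1,0,0,0,0],[0,75,1,0,0,-0.1,0],[0,89,1,20,0,-0.2,0],[0,89,1,50,0,-0.3,0],[0,89,1,80,0,-0.3,0],[0,89,1,100,0,-0.3,0],[0,89,1,100,0,-0.3,0],[0,89,1,100,0,-0.3,0]]'
python3 - <<'E'
from geo import *
from plant import get_state
print(get_state()["qpos"])
plan((.453,.1155,.103),ori(-.0155,.3))
E
```

```text
time: 11.95
eef_pos: [0.4538, 0.1152, 0.2027]
tcp_rot: [0.008, 0.989, -0.001, 0.15]
contact_force: [1.6, 0.0, 0.2]
opening: 0.998
finger_force: 0.0
[ 0.03985197 -0.30741077  2.26527796 -0.02127828  0.88290533 -1.50410109]
t 11.95 pos [0.4538 0.1152 0.2027] -> shift [30.4  0.3 94.9] turn [-0.     0.001 -0.   ]
```

```bash
python3 -m jog '[[0,10,0,30,0,0,0],[0,19,0,60,0,0,0],[0,26,0,80,0,0,0],[0,30,0,95,0,0,0],[0,30,0,95,0,0,0],[0,30,0,95,0,0,0]]'
python3 - <<'E'
from geo import *
from plant import get_state,imaging
import cv2
print(get_state()["qpos"])
plan((.453,.1155,.103),ori(-.0155,.3))
a=imaging.read_camera("side")["image"][130:230,165:265];b=imaging.read_camera("scene")["image"][165:265,290:390]
cv2.imwrite("pics/p4.png",np.hstack([cv2.resize(i,(400,400),interpolation=cv2.INTER_CUBIC) for i in(a,b)]))
E
```

```text
time: 12.55
eef_pos: [0.4543, 0.1152, 0.1037]
tcp_rot: [0.008, 0.989, -0.001, 0.151]
contact_force: [0.2, 0.4, -0.4]
opening: 0.998
finger_force: 0.0
[ 0.03987721 -0.14681477  2.33954268 -0.02735852  0.64662218 -1.49571256]
t 12.55 pos [0.4543 0.1152 0.1037] -> shift [1.5 0.3 0.2] turn [ 0.     0.003 -0.   ]
```

View pics/p4.png

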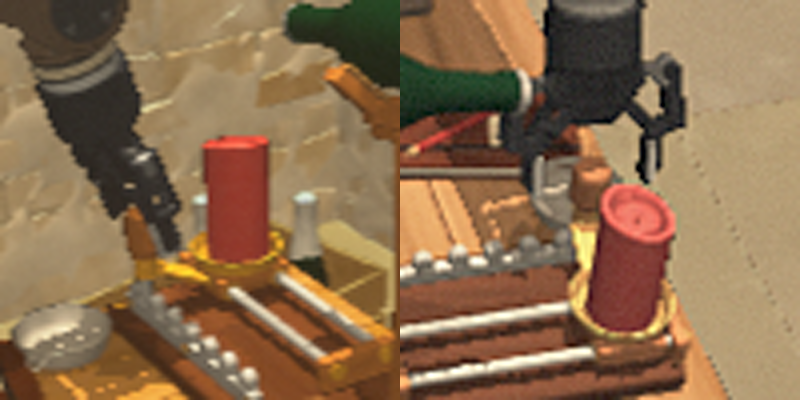

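The candle stands centred in the dish and the open fingers straddle the knob, so I'll grip it.

```bash
python3 -m jog '[[0.8,0,0,0,0,0,0],[0.8,0,0,0,0,0,0],[0.8,0,0,0,0,0,0],[0.8,0,0,0,0,0,0],[0.8,0,0,0,0,0,0],[0.8,0,0,0,0,0,0],[0.8,0,0,0,0,0,0]]' 50
```

```text
time: 13.35
eef_pos: [0.4529, 0.1152, 0.1022]
tcp_rot: [0.008, 0.989, -0.001, 0.149]
contact_force: [-3.8, 0.7, 6.0]
opening: 0.366
finger_force: 49.1
```

```bash
python3 -m jog '[[0.8,-1.5,0,-4.5,0,0,0],[0.8,-2.8,0,-9,0,0,0],[0.8,-4.2,0,-13.5,0,0,0],[0.8,-5.8,0,-18.5,0,0,0],[0.8,-5.8,0,-18.5,0,0,0],[0.8,-5.8,0,-18.5,0,0,0]]'
python3 - <<'E'
from geo import *
s=0.15;y=-.0155
from plant import get_state
p=get_state()["eef_pos"];plan(p-.15*np.array([-np.sin(y),np.cos(y),0]))
E
```

```text
time: 13.95
eef_pos: [0.4527, 0.1152, 0.1208]
tcp_rot: [0.008, 0.989, -0.001, 0.149]
contact_force: [4.8, 1.2, -7.1]
opening: 0.367
finger_force: 50.1
t 13.95 pos [0.4527 0.1152 0.1208] -> shift [-1.0e-01 -1.5e+02 -0.0e+00] turn [0. 0. 0.]
```

```bash
python3 -m jog '[[0.8,0,-2,0,0,0,0],[0.8,0,-5,0,0,0,0],[0.8,0,-9,0,0,0,0],[0.8,0,-14,0,0,0,0],[0.8,0,-19,0,0,0,0],[0.8,0,-24,0,0,0,0],[0.8,0,-29,0,0,0,0],[0.8,0,-34,0,0,0,0],[0.8,0,-39,0,0,0,0],[0.8,0,-44,0,0,0,0],[0.8,0,-48,0,0,0,0],[0.8,0,-50,0,0,0,0]]'
python3 - <<'E'
from geo import *
from plant import imaging
import cv2
plan((.4527,.1152-.15,.1208))
a=imaging.read_camera("side")["image"][110:230,165:285];b=imaging.read_camera("scene")["image"][155:275,270:390]
cv2.imwrite("pics/p5.png",np.hstack([cv2.resize(i,(400,400),interpolation=cv2.INTER_CUBIC) for i in(a,b)]))
E
```

```text
time: 15.15
eef_pos: [0.4517, 0.0651, 0.1207]
tcp_rot: [0.008, 0.989, -0.001, 0.149]
contact_force: [4.5, 2.0, -7.1]
opening: 0.369
finger_force: 50.2
t 15.15 pos [0.4517 0.0651 0.1207] -> shift [ -2.5 -99.9   0.6] turn [0. 0. 0.]
```

View pics/p5.png

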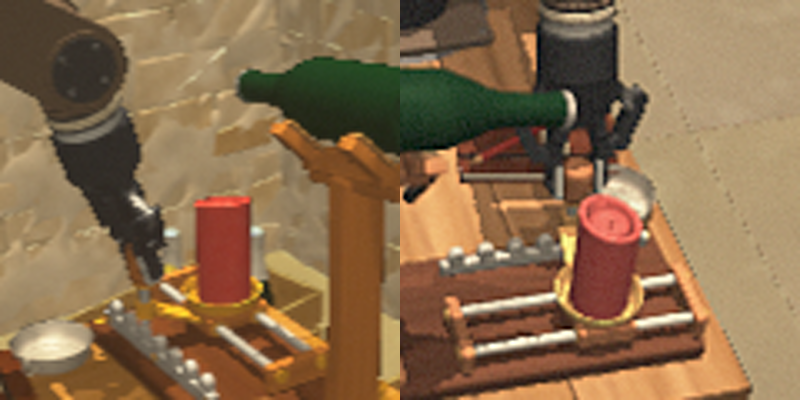

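The slide, dish and upright candle all moved 50 mm, and the wrist is clear of the bottle. I'll go on for the last 100 mm.

```bash
python3 -m jog '[[0.8,0,-2,0,0,0,0],[0.8,0,-5,0,0,0,0],[0.8,0,-9,0,0,0,0],[0.8,0,-14,0,0,0,0],[0.8,0,-19,0,0,0,0],[0.8,0,-24,0,0,0,0],[0.8,0,-29,0,0,0,0],[0.8,0,-34,0,0,0,0],[0.8,0,-39,0,0,0,0],[0.8,0,-44,0,0,0,0],[0.8,0,-48,0,0,0,0],[0.8,0,-50,0,0,0,0]]' && python3 -m jog '[[0.8,0,-2,0,0,0,0],[0.8,0,-5,0,0,0,0],[0.8,0,-9,0,0,0,0],[0.8,0,-14,0,0,0,0],[0.8,0,-19,0,0,0,0],[0.8,0,-24,0,0,0,0],[0.8,0,-29,0,0,0,0],[0.8,0,-34,0,0,0,0],[0.8,0,-39,0,0,0,0],[0.8,0,-44,0,0,0,0],[0.8,0,-48,0,0,0,0],[0.8,0,-50,0,0,0,0]]' && python3 -m jog '[[0.8,0,0,0,0,0,0],[0.8,0,0,0,0,0,0]]'
```

```text
time: 16.45
eef_pos: [0.4509, 0.0148, 0.1209]
tcp_rot: [0.008, 0.989, -0.001, 0.149]
contact_force: [1.3, 1.8, -6.9]
opening: 0.364
finger_force: 50.3
time: 17.65
eef_pos: [0.4501, -0.0352, 0.1208]
tcp_rot: [0.008, 0.989, -0.001, 0.149]
contact_force: [-1.4, 2.3, -7.1]
opening: 0.364
finger_force: 50.4
time: 17.85
eef_pos: [0.4501, -0.0352, 0.1208]
tcp_rot: [0.008, 0.989, -0.002, 0.149]
contact_force: [-1.6, -2.1, -7.0]
opening: 0.365
finger_force: 50.4
```

Travel is 150.4 mm. Next I'll lower the knob.

```bash
python3 -m jog '[[0.8,1.2,0,3.5,0,0,0],[0.8,2.4,0,7.5,0,0,0],[0.8,3.6,0,11.5,0,0,0],[0.8,4.8,0,15.5,0,0,0],[0.8,5.7,0,18.2,0,0,0],[0.8,5.7,0,18.2,0,0,0],[0.8,5.7,0,18.2,0,0,0]]'
```

```text
time: 18.55
eef_pos: [0.4503, -0.0348, 0.1023]
tcp_rot: [0.007, 0.989, -0.001, 0.149]
contact_force: [-7.4, -1.2, -0.0]
opening: 0.364
finger_force: 51.5
```

```bash
python3 -m jog '[[0.5,0,0,0,0,0,0],[0.4,0,0,0,0,0,0],[0.2,0,0,0,0,0,0],[0.1,0,0,0,0,0,0],[0.1,0,0,0,0,0,0],[0.1,0,0,-10,0,0,0],[0.1,0,0,-30,0,0,0],[0.1,0,0,-50,0,0,0],[0.1,0,0,-70,0,0,0],[0.1,0,0,-90,0,0,0],[0.1,0,0,-90,0,0,0],[0.1,0,0,-90,0,0,0]]'
python3 - <<'E'
from geo import *
from plant import imaging
import cv2
a=imaging.read_camera("side")["image"][110:230,165:285];b=imaging.read_camera("scene")["image"][155:275,250:370]
cv2.imwrite("pics/p6.png",np.hstack([cv2.resize(i,(400,400),interpolation=cv2.INTER_CUBIC) for i in(a,b)]))
for n,o,k in(("side",(165,110),0),("scene",(250,155),400)):
    c,s=np.cos(-.0155),np.sin(-.0155)
    for y in(-10,20):
        for nm,x,z in(("kt",-90,125),("rim",0,67)):
            X=np.array([.5398+(c*x-s*y)/1e3,-.0264+(s*x+c*y)/1e3,z/1e3]);print(n,y,nm,((proj(n,X)-o+.5)*10/3-.5+[k,0]).round())
E
```

```text
time: 19.75
eef_pos: [0.4239, -0.0344, 0.1884]
tcp_rot: [0.008, 0.989, -0.001, 0.15]
contact_force: [-0.3, -0.0, -0.4]
opening: 0.9
finger_force: 0.0
side -10 kt [195. 297.]
side -10 rim [276. 326.]
side 20 kt [178. 285.]
side 20 rim [259. 313.]
scene -10 kt [542. 192.]
scene -10 rim [563. 304.]
scene 20 kt [573. 188.]
scene 20 rim [594. 300.]
```

View pics/p6.png

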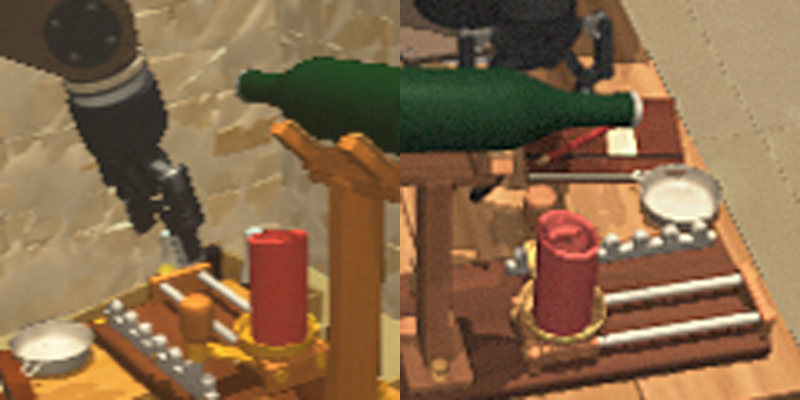

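The knob is home in the last notch, at (195,297) as predicted, and the candle stands upright in the dish. The gripper is clear.

```bash
python3 -c "from plant import workorder;print(workorder.sign_off())"
```

```text
the job is handed in; nothing more can be done
None
```

I handed the job in: the slide is in the rightmost notch (0.15 m), about 12 mm from the middle of the neck by my measurement, with the knob home, the candle upright in the dish and the robot clear; sign-off gave no verdict.

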